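# Open the oxygen cylinder valve to its stop and back it off

## Task

The valve of the small oxygen cylinder on the desk is only part open. Open it all the way: turn its handwheel anticlockwise, letting your hand ride up with the wheel as the stem screws out, until you feel it come up against its stop, and then turn it back by a quarter turn so that it is not left jammed open. Feel your way: neither force the wheel round once it is against the stop nor push or drag it hard along its stem; let go of it at the end and leave the things round the cylinder where they are.

Things in the scene. Friction and masses are not known exactly. Their poses are not given: they have to be found in the camera images.
- oxygen: small medical oxygen cylinder, white with a green band, 82 mm across, lying in a grey cradle fixed to the desk. Origin on the desk top, straight below the handwheel's axis; the cylinder lies along its -y (neck at -58 mm, far end at -270 mm, top 100 mm over the desk). On its +y side a regulator and a round gauge (to y 96 mm and x -50 mm, all below 95 mm). It does not move
- gland (a point): top of the brass gland nut (27 mm across) of the steel valve, 105 mm over the desk on the wheel's axis; the stem comes out here. Anticlockwise from above opens: stem and wheel then rise 12 mm a turn (1.91 mm a rad). From the start it is another 3.2 to 4.6 rad to the stop, which cannot be seen. Running torque 0.15 N m; against the stop it grows by about 3 N m for each further rad
- wheel_centre (a point): centre of the green handwheel, on its vertical axis, at mid-height of its rim; 126 to 130 mm over the desk at the start. The wheel is round, 62 mm over the ribbed rim, rim 14 mm high, a nut ends 13 mm above this point. Gripped across the rim from above, finger tips up to 20 mm below this point stay clear of everything. Axes: z up, x towards the white dot, turning with the wheel
- wheel_dot (a point): white dot, 8 mm, on top of the wheel's rim, 24.5 mm from the axis and 7 mm above the rim's mid-height. It shows the wheel's turning only; where it stands at first says nothing of how far the valve is open
- stem_end (a point): end of the steel stem inside the wheel's hub, at wheel_centre and with its axes when no load acts; it rises and turns with the stem. The wheel gives a little on it: 1 mm along the stem for 20 N, 1 rad round it for 3 N m (so 0.05 rad while running). Over 0.6 N m round it or 25 N along it strains the valve
- strip_bottle: white test-strip bottle with a black cap, 50 mm across, 133 mm tall, standing behind the valve, its middle 120 to 162 mm from the wheel's axis. Origin at the middle of its foot. Bystander
- dropper: small white dropper bottle, 26 mm across, 62 mm tall, standing in front of the gauge, 104 mm or more from the wheel's axis. Origin at the middle of its foot. Bystander
- tube_w: capped blood tube with a purple cap, 16 mm across, 88 mm long, lying in front of the cylinder. Origin on the desk under it, tube along its y. Bystander
- marker: black marker pen, 11 mm across, 138 mm long, lying behind the cylinder. Origin on the desk under it, along its y. Bystander

How it is judged:
By the outcome, as a careful person would: the job done as asked, in the order asked, and still so for the second after the job is handed in, with the robot touching nothing.
It also fails if it takes over 72 s, if anything falls off the work surface, if the arm or the gripper's body presses on something with over 40 N, if the wrist force passes 120 N, or if a joint passes its speed limit or range.

## Robot

A 7-joint arm with a two-finger parallel gripper is mounted at the origin on a cart in front of the work surface, level with it; the furniture and walls round the work are solid. World frame = base frame: x ahead of the robot, y to its left, z up, the work surface at z = 0. Lengths are in m, angles in rad, forces in N, time in s.
With the tool pointing down it reaches from about 0.4 to 0.9 m from the base axis. Payload 5.6 kg.
Tool frame: the origin (TCP) lies at the very end of the fingers, on their centre line; the grasp point (between the pads) lies env.grip_depth behind it (env.grip_depth is the distance from the TCP to the grasp point, in m); x points along the fingers, z is the direction in which the jaws open and shut, and the axes are right-handed (so a half turn about x gives the same grasp; the last joint's range is limited). The gripper opens to 92 mm and grips with 3 to 60 N. Pads are 20 mm wide; open, the fingers measure 128 mm over their backs; the gripper's body (75 mm by 189 mm) begins 69 mm behind the grasp point.
Start: joints at [1.304, 0.468, -0.012, 1.603, 0.006, 1.071, -0.056], TCP at [0.144, -0.634, 0.215] pointing down, gripper open.
Joint ranges: [-2.53, 2.53], [-0.31, 2.02], [-1.57, 1.55], [0.28, 2.44], [-1.29, 4.43], [0.15, 1.84], [-2.92, 2.92]. Speed limits (rad/s): [2.57, 2.57, 3.14, 3.14, 3.14, 3.14, 3.14].

## Interface

Orientations are given as a unit quaternion [w, x, y, z].
In Python, from plant import env gives the robot as it stands.
- The arm moves only by the tool carry_out, never from a script. Its argument "moves" is text: rows parted by semicolons, each of 7 numbers parted by spaces: the turn, a rotation vector about the tool's x, y, z scaled (see below), then the shift along the tool's x, y, z scaled (see below), then the opening, from 0 (shut) to 1 (fully open). A call has 1 to 20 rows; each row shifts and turns the pose as measured when the row begins, along the tool's axes as they then stand; what a row does not reach is not made up. The controller multiplies each number of a shift by 25 mm and each number of a turn by 0.12 rad. A row lasts 1/10 s, in which the tool goes at most 50 mm and 8.59 degrees, less where a joint would pass 70% of its speed; a pose out of reach is approached as far as the arm can. A call with a number of a shift or a turn outside -1 to 1 is refused whole. A call with a gripper value outside its range is refused whole. The fingers move at their own pace and stop on an object; "squeeze" is the grip in N (left out, the last holds). Time passes only in rows, so rows that do not move let the fingers close. It gives the time, the measured TCP pose, the force and the opening at its end, in the units of the state.
- env.sense(): the state, without advancing time (a new reading comes with each control period).
- env.read_camera(name): name is "scene" or "side" or "wrist"; returns the picture (400x640x3 uint8, blue, green, red); there is no depth.
- env.calibration(name): a dict with "camera_matrix" (3x3 intrinsics, pixels), "dist" ([k1, k2, p1, p2, k3] as OpenCV has them; the pictures are not rectified), "eye" and "rotation" of the camera in the world; the wrist camera has in their place "hand_eye" (4x4, takes a point from camera to tool coordinates, whose origin is the TCP and whose axes are the tool frame's). Camera axes: x right, y down, z forward; pixel columns grow to the right and rows downward; lengths in m; the calibration is good to about 2 mm. A picture is of the moment at which its call begins: read the wrist's pose just before it. calibration takes no time and is no camera call.
- env.job_done(): hands the job in, once; it reports no verdict.
The state is a dict: "time_s": time; "joint_pos": joint angles; "qd": joint speeds; "joint_efforts": joint torques, N m; "tcp_pos": TCP position; "tool_rot": TCP orientation; "ft_force": force on the tool from outside, world axes, zero at the start; "moment": the same for the moment, N m; "width": finger opening in m.
Only numpy, scipy, OpenCV 4.12 (cv2) and the standard library are available. Lean on these libraries where they do the work, as an engineer would, in place of code of your own. Each camera call takes 0.05 s, during which the arm holds its last target. There are 200 camera calls.

## Working session

There is one attempt and no reset: what is moved stays moved. The work goes in short steps, Python scripts to look and compute and a tool call to move; the robot and the scene stay as the last step left them, time stands still between calls to the robot, and variables do not carry over. Pictures are saved under pics/ and viewed, about 8 in all and at most 12, crops included, and the job is handed in when it is done.

Besides the shell and the picture viewer there is one more tool, called after "Request:" by a JSON object that holds its "fn" and its "kwargs", one argument or row to a line. carry_out: Moves the arm, as the interface text tells. Its arguments: {"type":"object","properties":{"moves":{"type":"string"},"squeeze":{"type":"number"}},"required":["moves"]}

```bash
mkdir -p pics
cat > h.py <<'E'
import numpy as np, cv2
from scipy.spatial.transform import Rotation as R
from plant import env
def rot(s): q=np.array(s["tool_rot"]); return R.from_quat(q[[1,2,3,0]]).as_matrix()
def cam(name,s=None):
    c=env.calibration(name); K=np.array(c["camera_matrix"]);d=np.array(c["dist"])
    if name=="wrist":
        T=np.array(c["hand_eye"]); Rt=rot(s); return K,d,np.array(s["tcp_pos"])+Rt@T[:3,3],Rt@T[:3,:3]
    return K,d,np.array(c["eye"]),np.array(c["rotation"])
def ray(c,uv):
    K,d,e,Rm=c; p=cv2.undistortPoints(np.array([[uv]],float),K,d)[0,0]; return e,Rm@np.array([p[0],p[1],1])
def onplane(c,uv,z):
    e,v=ray(c,uv); return e+v*(z-e[2])/v[2]
def proj(c,P):
    K,d,e,Rm=c; pc=Rm.T@(np.array(P)-e); return cv2.projectPoints(pc.reshape(1,3),np.zeros(3),np.zeros(3),K,d)[0].ravel()
E
python3 - <<'E'
from h import *
s=env.sense(); print({k:np.round(v,3) for k,v in s.items()}, env.grip_depth); print(rot(s).round(3))
for n in ("scene","side","wrist"):
    im=env.read_camera(n); cv2.imwrite(f"pics/{n}0.png",im); c=cam(n,s); print(n,c[0].round(0).tolist(),c[2].round(3),c[3].round(2).tolist())
    m=cv2.inRange(cv2.cvtColor(im,cv2.COLOR_BGR2HSV),(40,70,30),(90,255,255))
    k,l,st,ce=cv2.connectedComponentsWithStats(m)
    for i in range(1,k):
        if st[i,4]>60: print(st[i],ce[i].round(1))
a=cv2.imread("pics/scene0.png");b=cv2.imread("pics/side0.png");cv2.imwrite("pics/both.png",np.vstack([a,b])[:, :])
E
```

```text
{'time_s': np.float64(0.0), 'joint_pos': array([ 1.304,  0.468, -0.012,  1.604,  0.006,  1.071, -0.056]), 'qd': array([ 0.   , -0.   , -0.   , -0.   , -0.002, -0.002, -0.   ]), 'joint_efforts': array([ 0.0000e+00, -5.2057e+01, -1.2000e-02, -2.4374e+01, -5.7000e-02,
        1.7000e-02,  0.0000e+00]), 'tcp_pos': array([ 0.144, -0.633,  0.214]), 'tool_rot': array([ 0.552,  0.441,  0.553, -0.441]), 'ft_force': array([ 0.787, -0.351,  0.728]), 'moment': array([-0.002,  0.015,  0.034]), 'width': np.float64(0.092)} 0.0187
[[-0.001  0.975  0.222]
 [ 0.002  0.222 -0.975]
 [-1.    -0.    -0.002]]
scene [[515.0, 0.0, 324.0], [0.0, 515.0, 205.0], [0.0, 0.0, 1.0]] [0.092 0.36  0.76 ] [0.13, -0.31, 0.86, -0.39]
[612  49  27  23 419] [624.8  59.7]
[451  60  33  25 358] [466.3  71.5]
[350 214  25  28 101] [365.2 225.4]
[291 222  35  30 698] [307.8 236.8]
[ 154  295  103  105 2364] [210.8 351.3]
[  84  302   99   98 4394] [135.6 359.7]
side [[396.0, 0.0, 315.0], [0.0, 396.0, 201.0], [0.0, 0.0, 1.0]] [ 0.624 -1.026  0.553] [-0.51, 0.86, 0.05, -0.03]
[273  97  60  16 739] [302.6 104.9]
[304 173  25  15 252] [315.8 180.1]
wrist [[308.0, 0.0, 316.0], [0.0, 308.0, 198.0], [0.0, 0.0, 1.0]] [ 0.209 -0.618  0.385] [[0.22, -0.95, -0.23], [-0.98, -0.22, -0.05], [-0.0, 0.24, -0.97]]
```

```bash
sed -i 's/return K,d,np.array(c\["eye"\]),np.array(c\["rotation"\])/q=np.array(c["rotation"]); return K,d,np.array(c["eye"]),(R.from_quat(q[[1,2,3,0]]).as_matrix() if q.size==4 else q)/' h.py
python3 - <<'E'
from h import *
for n in("scene","side"): print(n,cam(n)[3].round(2).tolist())
c=cam("scene"); print(onplane(c,(307.8,236.8),.135), onplane(cam("side"),(315.8,180.1),.135),onplane(c,(365,225),.05))
a=cv2.imread("pics/scene0.png");b=cv2.imread("pics/side0.png")
cv2.imwrite("pics/b1.png",np.vstack([cv2.resize(a[120:320,200:500],None,fx=2,fy=2)[:, :600],cv2.resize(b[60:260,200:500],None,fx=2,fy=2)])[:800])
E
```

```text
scene [[-0.78, -0.42, 0.47], [-0.63, 0.5, -0.59], [0.01, -0.76, -0.65]]
side [[0.99, 0.05, -0.11], [0.12, -0.47, 0.87], [-0.01, -0.88, -0.47]]
[ 0.50997427 -0.12169721  0.135     ] [ 0.51634056 -0.14327056  0.135     ] [ 0.50033754 -0.28714163  0.05      ]
```

View pics/scene0.png

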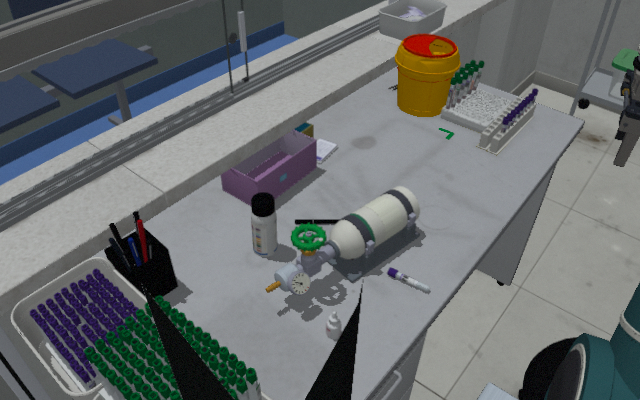

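View pics/side0.png

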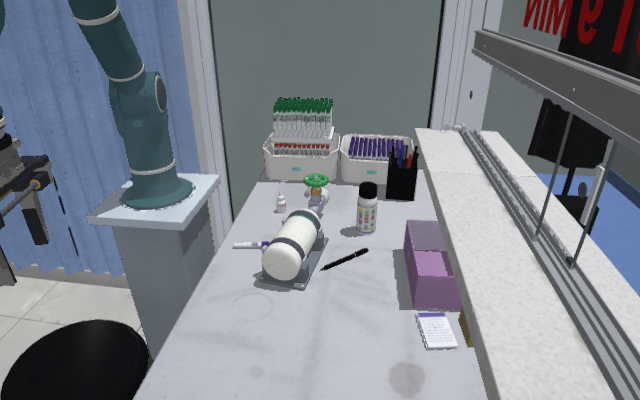

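Scene picture: wheel ring at about (308,237), bottle at (263,225), dropper at (333,325), tube at (408,280). Side picture: wheel at (316,180), with the cylinder running towards the camera (−y).

Run:
```python
from h import *
def bb(n,roi):
    im=cv2.imread(f"pics/{n}0.png"); x0,y0,x1,y1=roi
    m=cv2.inRange(cv2.cvtColor(im,cv2.COLOR_BGR2HSV),(40,80,30),(90,255,255)); z=np.zeros_like(m); z[y0:y1,x0:x1]=m[y0:y1,x0:x1]
    p=cv2.findNonZero(z); e=cv2.fitEllipse(cv2.convexHull(p)); print(n,e); return e[0]
u=bb("scene",(280,215,335,258)); v=bb("side",(298,168,335,192))
c,d=cam("scene"),cam("side"); e1,r1=ray(c,u); e2,r2=ray(d,v)
r1/=np.linalg.norm(r1);r2/=np.linalg.norm(r2)
t=np.linalg.lstsq(np.c_[r1,-r2],e2-e1,rcond=None)[0]; P=e1+r1*t[0];Q=e2+r2*t[1]; print(P,Q)
for z in(.126,.13): print(onplane(c,u,z),onplane(d,v,z))
# others
print("bottle foot",onplane(c,(264,250),.0),"cap",onplane(c,(263,198),.133),onplane(d,(368,186),.133))
print("dropper",onplane(c,(333,336),0),onplane(d,(281,211),0))
print("cyl top ends", onplane(c,(340,222),.1),onplane(c,(405,190),.1),"side",onplane(d,(280,250),.06),onplane(d,(305,215),.1))
```

```text
scene ((308.05682373046875, 236.7749481201172), (29.761016845703125, 35.0001106262207), 91.69635772705078)
side ((315.66815185546875, 180.1310272216797), (14.05004596710205, 24.683727264404297), 88.22763061523438)
[ 0.51452665 -0.12763334  0.12773259] [ 0.51411698 -0.12776484  0.12756046]
[ 0.51568348 -0.12896928  0.126     ] [ 0.51371413 -0.1244674   0.126     ]
[ 0.51301272 -0.125885    0.13      ] [ 0.51474678 -0.13291991  0.13      ]
bottle foot [ 6.43757882e-01 -1.38715351e-01  1.11022302e-16] cap [ 0.64385614 -0.14818987  0.133     ] [ 0.64498334 -0.15829149  0.133     ]
dropper [ 0.40504577 -0.06514068  0.        ] [ 0.40825086 -0.07221504  0.        ]
cyl top ends [ 0.51270273 -0.21793696  0.1       ] [ 0.46988305 -0.37894833  0.1       ] side [ 0.462584   -0.34251082  0.06      ] [ 0.5050914  -0.25676414  0.1       ]
```

Request:
{"fn": "carry_out", "kwargs": {
  "moves": "0 0 0 0 0.4 -0.35 1;0 0 0 0 0.95 -0.82 1;0 0 0 0 0.95 -0.82 1;0 0 0 0 0.95 -0.82 1;0 0 0 0 0.95 -0.82 1;0 0 0 0 0.95 -0.82 1;0 0 0 0 0.95 -0.82 1;0 0 0 0 0.95 -0.82 1;0 0 0 0 0.95 -0.82 1;0 0 0 0 0.95 -0.82 1;0 0 0 0 0.95 -0.82 1;0 0 0 0 0.95 -0.82 1;0 0 0 0 0.95 -0.82 1;0 0 0 0 0.95 -0.82 1;0 0 0 0 0.95 -0.82 1;0 0 0 0 0.95 -0.82 1;0 0 0 0 0.4 -0.35 1;0 0 0 0 0 0 1",
  "squeeze": 12
}}

```text
time_s: 1.95
tcp_pos: [0.4496, -0.1972, 0.2125]
tool_rot: [0.553, 0.439, 0.558, -0.437]
ft_force: [-0.4, -0.8, 0.8]
width: 0.0918
```

```bash
cat > st.py <<'E'
from h import *
import sys
def st(goal=None):
    s=env.sense(); r=rot(s); print("t",round(float(s["time_s"]),2),"q",np.round(s["joint_pos"],3),"tcp",np.round(s["tcp_pos"],4),"F",np.round(s["ft_force"],2),"M",np.round(s["moment"],3),"w",round(float(s["width"]),4),"yaw",round(float(np.arctan2(r[1,2],r[0,2])),4),"xax",r[:,0].round(3))
    if goal is not None: print("d/25mm tool",(r.T@(np.array(goal)-s["tcp_pos"])/.025).round(3))
    return s
if __name__=="__main__": st([float(a) for a in sys.argv[1:4]] if len(sys.argv)>3 else None)
E
python3 st.py .514 -.128 .21
```

```text
t 1.95 q [ 0.612  0.226 -0.3    1.966  0.074  0.965 -1.058] tcp [ 0.4496 -0.1972  0.2125] F [-0.36 -0.84  0.81] M [-0.037 -0.065 -0.014] w 0.0918 yaw -1.3355 xax [-0.003  0.007 -1.   ]
d/25mm tool [ 0.11   3.15  -2.092]
```

Request:
{"fn": "carry_out", "kwargs": {
  "moves": "0 0 0 0 0.9 -0.6 1;0 0 0 0 0.9 -0.6 1;0 0 0 0 0.9 -0.6 1;0 0 0 0 0.4 -0.3 1;1 0 0 0 0 0 1;1 0 0 0 0 0 1;1 0 0 0 0 0 1;1 0 0 0 0 0 1;1 0 0 0 0 0 1;1 0 0 0 0 0 1;1 0 0 0 0 0 1;1 0 0 0 0 0 1;0 0 0 0 0 0 1"
}}

```text
time_s: 3.25
tcp_pos: [0.503, -0.1355, 0.2106]
tool_rot: [-0.271, -0.648, -0.276, 0.656]
ft_force: [-0.3, -0.2, 0.6]
width: 0.0919
```

Run:
```python
from st import *
s=st([.514,-.128,.21]); im=env.read_camera("wrist"); cv2.imwrite("pics/w1.png",im); c=cam("wrist",s)
print("expect wheel at",proj(c,[.514,-.128,.128]))
```

```text
t 3.25 q [ 0.341  0.273 -0.169  1.902  0.056  0.984 -2.2  ] tcp [ 0.503  -0.1355  0.2106] F [-0.25 -0.17  0.61] M [ 0.116 -0.028  0.048] w 0.0919 yaw -2.347 xax [-0.013  0.001 -1.   ]
d/25mm tool [ 0.02   0.103 -0.523]
expect wheel at [300.23747177 198.4169661 ]
```

View pics/w1.png

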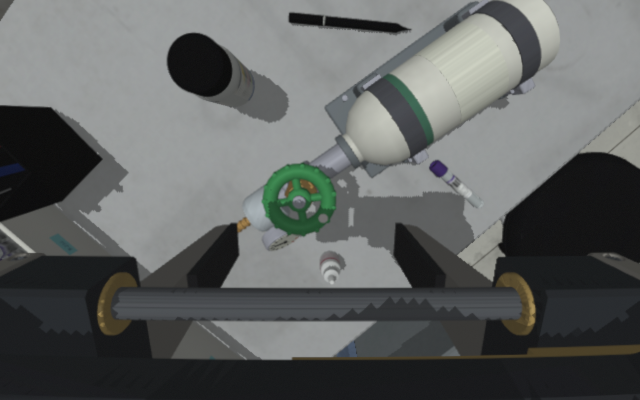

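The wrist view shows the wheel at (300,199), exactly where predicted, with the dot at about (323,218). The bottle and dropper are well clear of the fingers.

```bash
cat >> h.py <<'E'
def wheel(n,s,im,zc,f,P0=(.514,-.128)):
    c=cam(n,s); g=proj(c,[*P0,zc]); r=int(45 if f is None else f)
    m=cv2.inRange(cv2.cvtColor(im,cv2.COLOR_BGR2HSV),(40,80,30),(90,255,255)); z=np.zeros_like(m); x,y=g.astype(int)
    z[max(0,y-r):y+r,max(0,x-r):x+r]=m[max(0,y-r):y+r,max(0,x-r):x+r]
    e=cv2.fitEllipse(cv2.convexHull(cv2.findNonZero(z))); return e,onplane(c,e[0],zc)
def tilt(s):  # rotation vector (tool axes)/0.12 that brings tool x to straight down
    r=rot(s); return (r.T@np.cross(r[:,0],[0,0,-1])/.12).round(3)
E
python3 - <<'E'
from st import *
s=env.sense(); im=cv2.imread("pics/w1.png")
print(wheel("wrist",s,im,.130,None),tilt(s))
E
```

```text
(((299.08282470703125, 199.32186889648438), (72.24243927001953, 73.8930435180664), 95.2032699584961), array([ 0.51445339, -0.12717516,  0.13      ])) [-0.     0.069  0.087]
```

Request:
{"fn": "carry_out", "kwargs": {
  "moves": "1 0 0 0 0 0 1;1 0 0 0 0 0 1;1 0 0 0 0 0 1;1 0 0 0 0 0 1;0 0 0 0 0 0 1"
}}

```text
time_s: 3.8
tcp_pos: [0.5006, -0.1379, 0.2104]
tool_rot: [-0.108, -0.693, -0.111, 0.704]
ft_force: [0.3, 0.1, 0.0]
width: 0.0919
```

```bash
python3 -c "
from st import *
s=st([.514,-.128,.21]);print(tilt(s))"
```

```text
t 3.8 q [ 0.281  0.266 -0.092  1.909  0.032  0.983 -2.656] tcp [ 0.5006 -0.1379  0.2104] F [0.3  0.07 0.03] M [0.038 0.011 0.014] w 0.0919 yaw -2.8304 xax [-0.015  0.001 -1.   ]
d/25mm tool [ 0.009 -0.215 -0.632]
[-0.     0.117  0.045]
```

Request:
{"fn": "carry_out", "kwargs": {
  "moves": "0 0.117 0.045 0 -0.22 -0.6 1;0 0 0 0.2 0 0 1;0 0 0 0.4 0 0 1;0 0 0 0.4 0 0 1;0 0 0 0 0 0 1"
}}

```text
time_s: 4.3
tcp_pos: [0.5138, -0.1272, 0.1826]
tool_rot: [0.114, 0.698, 0.114, -0.698]
ft_force: [-0.7, -0.2, -0.4]
width: 0.092
```

```bash
python3 -c "
from st import *
s=st([.5143,-.1275,.112]);print(tilt(s))
im=env.read_camera('wrist'); cv2.imwrite('pics/w2.png',im);print(wheel('wrist',s,im,.130,60))"
```

```text
t 4.3 q [ 0.264  0.308 -0.101  1.924  0.038  0.911 -2.674] tcp [ 0.5138 -0.1272  0.1826] F [-0.67 -0.16 -0.37] M [0.087 0.02  0.008] w 0.092 yaw -2.8186 xax [ 0.001  0.    -1.   ]
d/25mm tool [ 2.824  0.018 -0.014]
[ 0.    -0.005  0.001]
(((315.7051696777344, 211.80111694335938), (80.92350769042969, 81.6646957397461), 61.89016342163086), array([ 0.51423911, -0.12732678,  0.13      ]))
```

Request:
{"fn": "carry_out", "kwargs": {
  "moves": "0 0 0 0.5 0 0 1;0 0 0 0.7 0 0 1;0 0 0 0.7 0 0 1;0 0 0 0.5 0 0 1;0 0 0 0.3 0 0 1;0 0 0 0.15 0 0 1;0 0 0 0 0 0 1"
}}

```text
time_s: 5.05
tcp_pos: [0.5145, -0.128, 0.1071]
tool_rot: [0.114, 0.699, 0.113, -0.697]
ft_force: [-1.0, -0.5, 0.1]
width: 0.0918
```

```bash
python3 -c "
from st import *
s=st([.5143,-.1273,.112]);print(tilt(s))"
```

```text
t 5.05 q [ 0.258  0.414 -0.094  1.98   0.055  0.748 -2.688] tcp [ 0.5145 -0.128   0.1071] F [-1.04 -0.53  0.08] M [ 0.116 -0.003 -0.001] w 0.0918 yaw -2.8188 xax [ 0.002 -0.    -1.   ]
d/25mm tool [-0.194 -0.029 -0.003]
[ 0.    -0.017 -0.008]
```

Request:
{"fn": "carry_out", "kwargs": {
  "moves": "0 0 0 -0.2 -0.03 0 1;0 0 0 0 0 0 0.5;0 0 0 0 0 0 0.5;0 0 0 0 0 0 0.5;0 0 0 0 0 0 0.5;0 0 0 0 0 0 0.5",
  "squeeze": 12
}}

```text
time_s: 5.65
tcp_pos: [0.5146, -0.1279, 0.1148]
tool_rot: [0.114, 0.699, 0.113, -0.697]
ft_force: [-0.5, -0.7, 0.2]
width: 0.0617
```

```bash
python3 -c "
from st import *
s=st([.5143,-.1273,.112]);print(tilt(s))"
```

```text
t 5.65 q [ 0.258  0.401 -0.095  1.976  0.055  0.762 -2.688] tcp [ 0.5146 -0.1279  0.1148] F [-0.5  -0.68  0.22] M [0.06  0.052 0.019] w 0.0617 yaw -2.8189 xax [ 0.004 -0.002 -1.   ]
d/25mm tool [ 0.113 -0.029  0.005]
[ 0.    -0.029 -0.023]
```

Request:
{"fn": "carry_out", "kwargs": {
  "moves": "-0.5 0 0 -0.005 0 0 0.5;-0.5 0 0 -0.005 0 0 0.5;-0.5 0 0 -0.005 0 0 0.5;-0.5 0 0 -0.005 0 0 0.5;0 0 0 0 0 0 0.5"
}}

```text
time_s: 6.15
tcp_pos: [0.5147, -0.1279, 0.1152]
tool_rot: [0.199, 0.68, 0.198, -0.677]
ft_force: [-0.6, -0.0, 0.3]
width: 0.0617
```

```bash
cat > ch.py <<'E'
from st import *
s=st(); y=np.arctan2(rot(s)[1,2],rot(s)[0,2]); turned=(y+2.8189)%(2*np.pi)
if turned>6: turned-=2*np.pi
z=.1148+.00191*turned
print("turned",turned.round(4),"z err mm",((s["tcp_pos"][2]-z)*1e3).round(2),"M.z",s["moment"][2].round(3)); 
print("corr d",(rot(s).T@(np.array([.5144,-.1276,z])-s["tcp_pos"])/.025).round(3),"tilt",tilt(s))
E
python3 ch.py
```

```text
t 6.15 q [ 0.304  0.405 -0.151  1.973  0.085  0.765 -2.469] tcp [ 0.5147 -0.1279  0.1152] F [-0.58 -0.02  0.28] M [ 0.16   0.13  -0.155] w 0.0617 yaw -2.573 xax [ 0.005 -0.001 -1.   ]
turned 0.2459 z err mm -0.11 M.z -0.155
corr d [-0.004 -0.018  0.005] tilt [-0.    -0.031 -0.027]
```

Request:
{"fn": "carry_out", "kwargs": {
  "moves": "-0.8 -0.03 -0.03 -0.008 -0.018 0.005 0.5;-0.8 0 0 -0.008 0 0 0.5;-0.8 0 0 -0.008 0 0 0.5;-0.8 0 0 -0.008 0 0 0.5;-0.8 0 0 -0.008 0 0 0.5;-0.8 0 0 -0.008 0 0 0.5;-0.8 0 0 -0.008 0 0 0.5;-0.8 0 0 -0.008 0 0 0.5;0 0 0 0 0 0 0.5"
}}

```text
time_s: 7.05
tcp_pos: [0.5148, -0.1277, 0.1166]
tool_rot: [0.441, 0.553, 0.441, -0.552]
ft_force: [0.2, 0.1, 0.7]
width: 0.0613
```

```bash
python3 ch.py
```

```text
t 7.05 q [ 0.448  0.424 -0.327  1.959  0.185  0.786 -1.778] tcp [ 0.5148 -0.1277  0.1166] F [0.16 0.06 0.72] M [ 0.08   0.163 -0.131] w 0.0613 yaw -1.7941 xax [ 0.001  0.002 -1.   ]
turned 1.0248 z err mm -0.11 M.z -0.131
corr d [-0.005 -0.016  0.001] tilt [ 0.    -0.015 -0.004]
```

Request:
{"fn": "carry_out", "kwargs": {
  "moves": "-0.8 -0.015 0 -0.01 -0.016 0 0.5;-0.8 0 0 -0.008 0 0 0.5;-0.8 0 0 -0.008 0 0 0.5;-0.8 0 0 -0.008 0 0 0.5;-0.8 0 0 -0.008 0 0 0.5;-0.8 0 0 -0.008 0 0 0.5;-0.8 0 0 -0.008 0 0 0.5;-0.8 0 0 -0.008 0 0 0.5;0 0 0 0 0 0 0.5"
}}

```text
time_s: 7.95
tcp_pos: [0.5148, -0.1274, 0.1181]
tool_rot: [0.615, 0.349, 0.615, -0.348]
ft_force: [-1.0, 0.9, 1.1]
width: 0.0614
```

```bash
python3 ch.py
```

```text
t 7.95 q [ 0.586  0.452 -0.501  1.95   0.292  0.81  -1.108] tcp [ 0.5148 -0.1274  0.1181] F [-0.99  0.85  1.09] M [ 0.07   0.159 -0.163] w 0.0614 yaw -1.0321 xax [ 0.001  0.001 -1.   ]
turned 1.7868 z err mm -0.13 M.z -0.163
corr d [-0.005 -0.017 -0.001] tilt [-0.    -0.004 -0.013]
```

Request:
{"fn": "carry_out", "kwargs": {
  "moves": "-0.8 0 -0.01 -0.01 -0.016 0 0.5;-0.8 0 0 -0.008 0 0 0.5;-0.8 0 0 -0.008 0 0 0.5;-0.8 0 0 -0.008 0 0 0.5;-0.8 0 0 -0.008 0 0 0.5;-0.8 0 0 -0.008 0 0 0.5;-0.8 0 0 -0.008 0 0 0.5;-0.8 0 0 -0.008 0 0 0.5;-0.8 0 0 -0.008 0 0 0.5;-0.8 0 0 -0.008 0 0 0.5;-0.8 0 0 -0.008 0 0 0.5;0 0 0 0 0 0 0.5"
}}

```text
time_s: 9.15
tcp_pos: [0.5145, -0.1273, 0.12]
tool_rot: [0.707, -0.001, 0.708, 0.002]
ft_force: [-1.0, 0.3, 1.5]
width: 0.0616
```

```bash
python3 ch.py
```

```text
t 9.15 q [ 0.767  0.515 -0.74   1.937  0.451  0.863 -0.207] tcp [ 0.5145 -0.1273  0.12  ] F [-0.97  0.31  1.47] M [ 0.06   0.145 -0.093] w 0.0616 yaw 0.0034 xax [-0.001  0.001 -1.   ]
turned 2.8223 z err mm -0.17 M.z -0.093
corr d [-0.007 -0.012 -0.003] tilt [ 0.    -0.011 -0.012]
```

Request:
{"fn": "carry_out", "kwargs": {
  "moves": "-0.5 0 0 -0.01 -0.01 0 0.5;-0.5 0 0 -0.005 0 0 0.5;-0.5 0 0 -0.005 0 0 0.5;-0.5 0 0 -0.005 0 0 0.5;-0.5 0 0 -0.005 0 0 0.5;-0.5 0 0 -0.005 0 0 0.5;0 0 0 0 0 0 0.5"
}}

```text
time_s: 9.85
tcp_pos: [0.5143, -0.1274, 0.1206]
tool_rot: [0.696, -0.118, 0.698, 0.119]
ft_force: [-1.6, -0.6, 2.5]
width: 0.0613
```

Run:
```python
from h import *
exec(open("ch.py").read())
im=env.read_camera("wrist"); c=cam("wrist",s); cv2.imwrite("pics/w3.png",cv2.resize(im[100:320,180:460],None,fx=2,fy=2))
```

```text
t 9.85 q [ 0.822  0.543 -0.817  1.933  0.507  0.886  0.08 ] tcp [ 0.5143 -0.1274  0.1206] F [-1.6  -0.57  2.46] M [ 0.022  0.168 -0.176] w 0.0613 yaw 0.3361 xax [-0.003  0.001 -1.   ]
turned 3.155 z err mm -0.18 M.z -0.176
corr d [-0.007 -0.01  -0.001] tilt [ 0.    -0.017 -0.018]
```

View pics/w3.png

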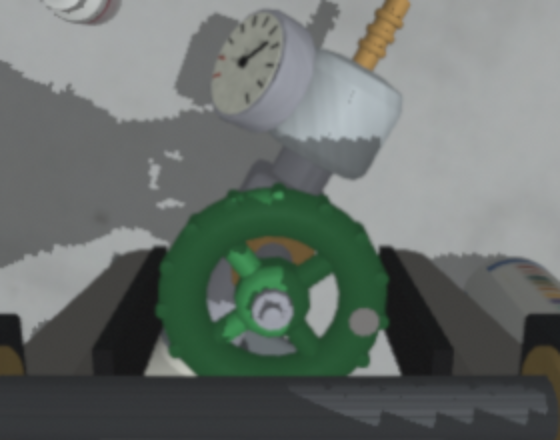

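The wheel is gripped well, with the dot at crop (363,322), which is full-frame (361.5,261). I'll check for slip from the dot as I creep on.

Request:
{"fn": "carry_out", "kwargs": {
  "moves": "-0.5 -0.01 -0.01 -0.012 -0.01 0 0.5;-0.5 0 0 -0.005 0 0 0.5;-0.5 0 0 -0.005 0 0 0.5;0 0 0 0 0 0 0.5"
}}

```text
time_s: 10.3
tcp_pos: [0.5143, -0.1273, 0.121]
tool_rot: [0.684, -0.176, 0.685, 0.177]
ft_force: [-1.2, 1.0, 2.4]
width: 0.0617
```

```bash
cat > dot.py <<'E'
from h import *
def dot(im,s,zd,ctr):
    c=cam("wrist",s); g=proj(c,[ctr[0],ctr[1],zd]); hsv=cv2.cvtColor(im,cv2.COLOR_BGR2HSV)
    m=cv2.inRange(hsv,(0,0,110),(180,60,255)); k,l,st,ce=cv2.connectedComponentsWithStats(m)
    for i in range(1,k):
        if 15<st[i,4]<300:
            P=onplane(c,ce[i],zd)-[ctr[0],ctr[1],zd]; r=np.hypot(P[0],P[1])
            if .020<r<.029: print("dot px",ce[i].round(1),"area",st[i,4],"r",r.round(4),"ang",np.arctan2(P[1],P[0]).round(3))
E
python3 - <<'E'
exec(open("ch.py").read())
from dot import *
im=env.read_camera("wrist"); cv2.imwrite("pics/w4.png",im); dot(im,s,.1345+.00191*turned,(.5144,-.1276))
q=dict(tcp_pos=[.503,-.1355,.2106],tool_rot=[-.271,-.648,-.276,.656]); dot(cv2.imread("pics/w1.png"),q,.1345,(.5144,-.1276))
E
```

```text
t 10.3 q [ 0.849  0.558 -0.856  1.932  0.537  0.898  0.223] tcp [ 0.5143 -0.1273  0.121 ] F [-1.19  0.97  2.37] M [-0.034  0.109 -0.178] w 0.0617 yaw 0.505 xax [-0.002  0.    -1.   ]
turned 3.3239 z err mm -0.18 M.z -0.178
corr d [-0.007 -0.012 -0.001] tilt [ 0.    -0.01  -0.009]
dot px [361.6 260.6] area 139 r 0.025 ang 0.351
dot px [322.6 217.8] area 28 r 0.0246 ang -2.954
```

Request:
{"fn": "carry_out", "kwargs": {
  "moves": "-0.5 -0.01 -0.01 -0.012 -0.01 0 0.5;-0.5 0 0 -0.005 0 0 0.5;-0.5 0 0 -0.005 0 0 0.5;0 0 0 0 0 0 0.5"
}}

```text
time_s: 10.75
tcp_pos: [0.5143, -0.1275, 0.1213]
tool_rot: [0.667, -0.235, 0.667, 0.234]
ft_force: [-0.3, 0.8, 1.3]
width: 0.0616
```

```bash
python3 ch.py
```

```text
t 10.75 q [ 0.876  0.574 -0.896  1.932  0.568  0.91   0.37 ] tcp [ 0.5143 -0.1275  0.1213] F [-0.28  0.82  1.32] M [-0.002  0.003 -0.16 ] w 0.0616 yaw 0.6763 xax [-0. -0. -1.]
turned 3.4952 z err mm -0.16 M.z -0.16
corr d [-0.006 -0.008  0.001] tilt [-0.    -0.004  0.002]
```

Request:
{"fn": "carry_out", "kwargs": {
  "moves": "-0.5 0 0 -0.012 -0.01 0 0.5;-0.5 0 0 -0.005 0 0 0.5;-0.5 0 0 -0.005 0 0 0.5;0 0 0 0 0 0 0.5"
}}

```text
time_s: 11.15
tcp_pos: [0.5142, -0.1275, 0.1215]
tool_rot: [0.645, -0.29, 0.645, 0.29]
ft_force: [-0.2, -0.3, 1.3]
width: 0.0615
```

```bash
python3 ch.py
```

```text
t 11.15 q [ 0.901  0.593 -0.934  1.93   0.597  0.925  0.515] tcp [ 0.5142 -0.1275  0.1215] F [-0.23 -0.3   1.29] M [ 0.013 -0.007 -0.377] w 0.0615 yaw 0.8456 xax [-0.001  0.    -1.   ]
turned 3.6645 z err mm -0.28 M.z -0.377
corr d [-0.011 -0.008  0.   ] tilt [-0.    -0.004 -0.005]
```

Request:
{"fn": "carry_out", "kwargs": {
  "moves": "-0.25 0 0 -0.005 0 0 0.5;0 0 0 0 0 0 0.5"
}}

```text
time_s: 11.35
tcp_pos: [0.5142, -0.1275, 0.1215]
tool_rot: [0.641, -0.298, 0.641, 0.299]
ft_force: [-0.0, 0.0, 0.7]
width: 0.0613
```

Run:
```python
exec(open("ch.py").read())
from dot import *
im=env.read_camera("wrist"); dot(im,s,.1345+.00191*turned,(.5144,-.1276)); s=st()
```

```text
t 11.35 q [ 0.905  0.596 -0.94   1.929  0.601  0.928  0.537] tcp [ 0.5142 -0.1275  0.1215] F [-0.02  0.01  0.71] M [ 0.033 -0.042 -0.515] w 0.0613 yaw 0.8713 xax [-0.001  0.    -1.   ]
turned 3.6902 z err mm -0.31 M.z -0.515
corr d [-0.013 -0.009  0.001] tilt [ 0.    -0.003 -0.008]
dot px [361.6 261.2] area 153 r 0.0252 ang 0.698
t 11.4 q [ 0.905  0.596 -0.94   1.929  0.601  0.928  0.537] tcp [ 0.5142 -0.1274  0.1216] F [ 1.32  0.91 -0.87] M [ 0.04  -0.022 -0.469] w 0.0619 yaw 0.871 xax [-0.001  0.    -1.   ]
```

The torque rose from 0.16 to 0.38 and then about 0.49 N m within 0.2 rad, with no slip at the dot. The wheel is against its stop, so I'm turning back.

Request:
{"fn": "carry_out", "kwargs": {
  "moves": "0.5 0 0 0 -0.009 0 0.5;0.8 0 0 0 0 0 0.5;0.8 0 0 0.006 0 0 0.5;0.8 0 0 0.007 0 0 0.5;0.8 0 0 0.007 0 0 0.5;0.8 0 0 0.007 0 0 0.5;0.8 0 0 0.007 0 0 0.5;0.8 0 0 0.007 0 0 0.5;0 0 0 0 0 0 0.5"
}}

```text
time_s: 12.3
tcp_pos: [0.5144, -0.1273, 0.1206]
tool_rot: [0.706, -0.041, 0.706, 0.039]
ft_force: [0.0, 0.3, -0.1]
width: 0.0614
```

```bash
python3 ch.py
```

```text
t 12.3 q [ 0.781  0.521 -0.763  1.938  0.472  0.868 -0.117] tcp [ 0.5144 -0.1273  0.1206] F [ 0.01  0.31 -0.14] M [-0.135 -0.039  0.151] w 0.0614 yaw 0.1133 xax [ 0.    -0.004 -1.   ]
turned 2.9322 z err mm 0.24 M.z 0.151
corr d [ 0.01  -0.011  0.   ] tilt [-0.    -0.003  0.031]
```

Request:
{"fn": "carry_out", "kwargs": {
  "moves": "0.8 0 0.03 0.012 -0.01 0 0.5;0.8 0 0 0.009 0 0 0.5;0.8 0 0 0.008 0 0 0.5;0.8 0 0 0.008 0 0 0.5;0.8 0 0 0.008 0 0 0.5;0.8 0 0 0.008 0 0 0.5;0.8 0 0 0.008 0 0 0.5;0.8 0 0 0.008 0 0 0.5;0.8 0 0 0.008 0 0 0.5;0.8 0 0 0.008 0 0 0.5;0 0 0 0 0 0 0.5"
}}

```text
time_s: 13.4
tcp_pos: [0.5147, -0.1274, 0.1187]
tool_rot: [0.645, 0.29, 0.643, -0.293]
ft_force: [-0.3, -0.8, -0.5]
width: 0.0616
```

```bash
python3 ch.py
```

```text
t 13.4 q [ 0.611  0.459 -0.538  1.949  0.322  0.817 -0.954] tcp [ 0.5147 -0.1274  0.1187] F [-0.26 -0.81 -0.54] M [-0.149  0.07   0.132] w 0.0616 yaw -0.85 xax [ 0.    -0.004 -1.   ]
turned 1.9689 z err mm 0.15 M.z 0.132
corr d [ 0.006 -0.014 -0.001] tilt [-0.     0.028  0.021]
```

Another 0.09 rad, then check the dot and release.

Request:
{"fn": "carry_out", "kwargs": {
  "moves": "0.75 0.02 0.02 0.01 -0.01 0 0.5;0 0 0 0 0 0 0.5;0 0 0 0 0 0 0.5"
}}

```text
time_s: 13.7
tcp_pos: [0.5147, -0.1274, 0.1185]
tool_rot: [0.633, 0.316, 0.632, -0.317]
ft_force: [-0.3, -1.2, 0.4]
width: 0.0617
```

Run:
```python
exec(open("ch.py").read())
from dot import *
im=env.read_camera("wrist"); dot(im,s,.1345+.00191*turned,(.5144,-.1276)); s=st()
```

```text
t 13.7 q [ 0.6    0.455 -0.521  1.949  0.308  0.814 -1.02 ] tcp [ 0.5147 -0.1274  0.1185] F [-0.25 -1.16  0.37] M [-0.057  0.08   0.089] w 0.0617 yaw -0.9291 xax [ 0.001 -0.001 -1.   ]
turned 1.8898 z err mm 0.12 M.z 0.089
corr d [ 0.005 -0.014 -0.   ] tilt [0.    0.015 0.001]
dot px [361.9 260.1] area 137 r 0.0243 ang -1.089
t 13.75 q [ 0.6    0.455 -0.522  1.949  0.308  0.814 -1.021] tcp [ 0.5147 -0.1274  0.1185] F [-0.27 -0.63 -0.2 ] M [-0.112  0.105  0.114] w 0.0615 yaw -0.9297 xax [ 0.001 -0.001 -1.   ]
```

Request:
{"fn": "carry_out", "kwargs": {
  "moves": "0 0 0 0 0 0 1;0 0 0 0 0 0 1;0 0 0 0 0 0 1;0 0 0 0 0 0 1;0 0 0 -0.4 0 0 1;0 0 0 -0.8 0 0 1;0 0 0 -0.8 0 0 1;0 0 0 -0.8 0 0 1;0 0 0 -0.5 0 0 1;0 0 0 0 0 0 1;0 0 0 0 0 0 1"
}}

```text
time_s: 14.85
tcp_pos: [0.5148, -0.1267, 0.2066]
tool_rot: [0.634, 0.315, 0.632, -0.315]
ft_force: [0.5, 0.2, -1.0]
width: 0.0918
```

Run:
```python
from st import *
from dot import *
s=st(); im=env.read_camera("wrist"); dot(im,s,.1345+.00191*1.93,(.5144,-.1276)); print(wheel("wrist",s,im,.134,60)); cv2.imwrite("pics/w5.png",im)
cv2.imwrite("pics/s5.png",env.read_camera("scene"))
```

```text
t 14.85 q [ 0.651  0.339 -0.572  1.876  0.218  0.987 -0.939] tcp [ 0.5148 -0.1267  0.2066] F [ 0.51  0.17 -0.99] M [-0.004  0.037  0.011] w 0.0918 yaw -0.9239 xax [ 0.002 -0.001 -1.   ]
dot px [346.6 212.3] area 83 r 0.024 ang -1.036
(((316.4617004394531, 207.03492736816406), (74.59786987304688, 75.99445343017578), 114.64908599853516), array([ 0.51452654, -0.12686482,  0.134     ]))
```

View pics/s5.png

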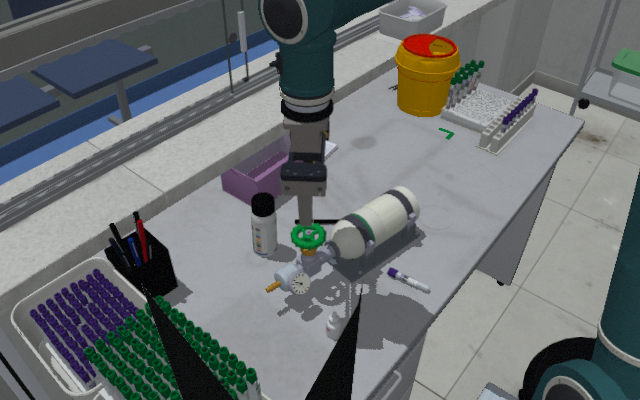

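The hand is clear of the wheel. The bottle, dropper, tube and marker are at the same pixels as at the start, and the net wheel turn by the dot is 1.92 rad, against 1.93 planned.

```bash
python3 -c "
from plant import env
print(env.job_done())"
```

```text
the job is handed in; nothing more can be done
None
```

I opened the valve to its stop, turned it back about a quarter turn, let go and handed the job in at about 15 s of the 72 s allowed. No verdict was reported.

- **Opening:** I gripped the wheel across the rim with 12 N and turned it about 3.69 rad anticlockwise in one grip. The hand rose with the wheel, and the force along the stem read at most about 2.5 N.
- **Stop:** the running torque of about 0.16 N m climbed to 0.38 and then 0.47–0.52 N m, below the 0.6 N m limit, and I stopped turning there.
- **Quarter turn back:** I turned the wheel back 1.80 rad. After the twist in the wheel and stop comes off, that is about 1.57 rad at the stem. The stop angle is only known to about ±0.05 rad, because torque noise of about 0.03 N m and the steeper-than-expected rise at the stop left it uncertain.
- **Last checks:** the white dot shows a net turn of 1.92 rad, against 1.93 expected, so the grip did not slip. The gripper was open and clear above the wheel. The bottle, dropper, tube and marker look unmoved by eye in the scene picture; I did not measure their positions again.

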